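Take down the pile and put the soldering bench in order

ROBOT

A 6-joint arm with a two-finger parallel gripper is mounted at the origin on the work surface. World frame = base frame: x ahead of the robot, y to its left, z up, the work surface at z = 0. Lengths are in m, angles in rad, forces in N, time in s.
With the tool pointing down it reaches from about 0.35 to 0.975 m from the base axis. Payload 4.9 kg.
Tool frame: the origin (TCP) lies at the very end of the fingers, on their centre line; the grasp point (between the pads) lies 19 mm behind it (ctrl.grip_point_offset is the distance from the TCP to the grasp point, in m); z points along the fingers, y is the line along which they close (so a half turn about z gives the same grasp; the last joint's range is limited). The gripper opens to 85 mm and grips with 20 to 120 N. Pads are 22 mm wide; open, the fingers measure 114 mm over their backs; the gripper's body (76 mm by 85 mm) begins 54 mm behind the grasp point. The pads swing forward as they close: fully open they stand 13 mm farther back than shut.
Start: joints at [1.182, 0.053, 1.613, -0, 1.476, -0.119], TCP at [0.167, 0.602, 0.231] pointing down, gripper open.
Joint ranges: [-3.01, 3.01], [-1.01, 2.22], [0.06, 2.58], [-1.02, 4.17], [0.09, 2.62], [-3.14, 3.14]. Speed limits (rad/s): [2.57, 2.57, 3.14, 3.14, 3.14, 3.14].

INTERFACE

Orientations are given as a rotation vector (axis times angle).
In Python, from station import ctrl gives the robot as it stands.
- The arm moves only by the tool send_rows, never from a script. Its argument "rows" is a list of rows, each a list of 3 entries, a list of its own where there are three numbers: the finger opening in cm, from 0 to 8.54, then the shift along the tool's x, y, z in cm, then the turn about the tool's z in degrees. A call has 1 to 10 rows; each row shifts and turns the commanded pose from where the row before left it, along the tool's axes as they then stand; what a row does not reach is not made up. A row lasts 1/8 s, in which the tool goes at most 62.5 mm and 10.7 degrees, less where a joint would pass 70% of its speed; a pose out of reach is approached as far as the arm can. A call with a gripper value outside its range is refused whole. The fingers move at their own pace and stop on an object; "newtons" is the grip in N (left out, the last holds). Time passes only in rows, so rows that do not move let the fingers close. It gives the time, the measured TCP pose, the force, the opening and the grip force at its end, in the units of the state.
- ctrl.get_obs(): the state, without advancing time (a new reading comes with each control period).
- ctrl.get_image(name): name is "scene" or "top"; returns a dict with "frame" (480x640x3 uint8, red, green, blue), "range_z" (480x640 float32, m along the optical axis (not along the pixel's ray), 0 where there is no reading), "fx", "fy", "cx", "cy" (pixels), "cam_to_world" (4x4, takes a point from camera to world coordinates). Camera axes: x right, y down, z forward; pixel columns grow to the right and rows downward; lengths in m; the calibration is good to about 2 mm. A picture is of the moment at which its call begins.
- ctrl.finish_job(): hands the job in; it is judged then, once.
The state is a dict: "t": time; "q": joint angles; "dq": joint speeds; "effort": joint torques, N m; "tool_pos": TCP position; "tool_rot": TCP orientation; "contact_force": force on the tool from outside, world axes, zero at the start; "wrist_torque": the same for the moment, N m; "opening": finger opening in m; "grip_force": force on a finger pad.
Only numpy, scipy, OpenCV 4.12 (cv2) and the standard library are available. Lean on these libraries where they do the work, as an engineer would, in place of code of your own. Each camera call takes 0.05 s, during which the arm holds its last target. There are 200 camera calls.

TASK

Someone has piled the soldering things on top of the clear-lidded parts box: take the pile down and put each thing in its own home. The blue tape goes over the thick grey post of its round stand, the orange solder reel over the thin rod on the square steel plate, the round tin into the round well of the soldering iron's stand, and the parts box into the empty bay of the red tray, all lying flat. Keep the parts box about level so its contents do not mix, and set it down gently.

Things in the scene. Friction and masses are not known exactly. Their poses are not given: they have to be found in the camera images.
- parts_box: Parts box, bottom of the pile: closed, solid, 64 (its x) x 160 (its y) x 36 mm high, white sides, clear lid over green, brass and orange parts; about 0.3 kg. Origin: centre of the underside. At the start tape and tin lie side by side on its lid, about 40 mm either side of its middle along its y, either at either end. Grip across the 64 mm width.
- tape: Roll of blue tape lying flat on the lid of the parts box: outer diameter 64, hole 38 mm, 19 mm high, brown card core, about 0.06 kg. Origin: centre of the underside (in the middle of the hole), z up. The reel stands on it at the start.
- reel: Reel of solder with orange flanges, standing upright on the tape at the start: flange diameter 48, 40 mm high, hole 22 mm right through along its axis, grey winding of diameter 45, about 0.12 kg. Origin: centre of the underside, z up.
- tin: Round closed aluminium tin with a red disc on its lid, on the lid of the parts box beside the tape: diameter 56 mm over the upper 11 mm (the lid), 54 mm below it, 26 mm high, about 0.08 kg. Origin: centre of the underside, z up.
- tape_stand: Fixed stand for the tape: round black base, diameter 90, 12 mm thick, with a thick grey upright post in its middle, diameter 20, top 54 mm above the table with a chamfered end. Origin: on the table under the post. The tape lies flat on the base, 12 mm above the origin.
- reel_stand: Fixed stand for the solder reel: square steel plate 86 x 86, 10 mm thick, with a thin brass upright rod in its middle, diameter 7, rounded top 67.5 mm above the table. Origin: on the table under the rod. The reel stands upright on the plate, 10 mm above the origin.
- iron_stand: Fixed grey stand of the soldering iron, 10 mm thick, 98 wide (its y), from x = -47 to +115 mm. At its front a round well, inner diameter 76, black floor 10 and rim 18 mm above the table. Origin: on the table under the well's centre. The iron stands behind the well: from x = 58 mm on it slants up and away to x = 155, 170 mm high; closing the gripper along y clears it.
- tray: Fixed red tray. Its front bay (-x side) is empty: 84 (its x) x 184 mm (its y) inside, floor 4, rim 18 mm above the table; the box fits with its long side along the tray's y, either way round. Origin: on the table under the centre of this bay. The rear bay, x = 44 to 138 mm, is full of black cups of small parts, 28 mm high.
Not all that is in view belongs to the job. There is more than one size of the tin; the one meant has the size given above.

How it is judged:
By the outcome, as a careful person would: the job done as asked, in the order asked, and still so for the second after the job is handed in, with the robot touching nothing.
It also fails if it takes over 128 s, if anything falls off the work surface, if the arm or the gripper's body presses on something with over 40 N, if the wrist force passes 120 N, or if a joint passes its speed limit or range.

## Working session

There is one attempt and no reset: what is moved stays moved. The work goes in short steps, Python scripts to look and compute and a tool call to move; the robot and the scene stay as the last step left them, time stands still between calls to the robot, and variables do not carry over. Pictures are saved under pics/ and viewed, at most 14 in all, crops included, and the job is handed in when it is done.

Besides the shell and the picture viewer there is one more tool, called after ">>>" as name(argument=value, ...), one argument or row to a line, values as JSON. send_rows: Moves the arm, as the interface text tells. Its arguments: {"type":"object","properties":{"rows":{"type":"array","items":{"type":"array"}},"newtons":{"type":"number"}},"required":["rows"]}

```bash
ls; mkdir -p pics; python3 - <<'E'
from station import ctrl
import cv2,numpy as np
o=ctrl.get_obs();print(o)
print(ctrl.grip_point_offset)
for n in("scene","top"):
    d=ctrl.get_image(n);cv2.imwrite(f"pics/{n}0.png",d["frame"][:,:,::-1])
    np.savez(f"{n}0.npz",**d)
    print(n,d["fx"],d["cx"],d["cy"],np.round(d["cam_to_world"],3).tolist())
E
```

```text
pics
{'t': 0.0, 'q': array([ 1.18200896e+00,  5.33294587e-02,  1.61429370e+00, -3.82391565e-06,
        1.47599096e+00, -1.19024113e-01]), 'dq': array([-0.00016622,  0.00098279, -0.00064232,  0.00082241,  0.00073705,
       -0.00095542]), 'effort': array([ 4.92965264e-04, -3.93686628e+01, -3.70173705e+01, -9.13578810e-05,
        7.24778758e-03, -3.52950522e-06]), 'tool_pos': array([0.16634288, 0.60181395, 0.23008018]), 'tool_rot': array([-4.22390879e-01, -3.11255746e+00,  3.07451169e-03]), 'contact_force': array([-0.43806721, -0.8055852 , -0.28193128]), 'wrist_torque': array([ 0.0563499 , -0.04994254,  0.07968202]), 'grip_force': 0.0, 'opening': 0.08516214535687933}
0.0187
scene 518.4201051186147 319.3097765491612 239.12490609620187 [[-0.458, 0.62, -0.637, 1.322], [0.889, 0.323, -0.325, 0.382], [0.004, -0.715, -0.699, 0.91], [0.0, 0.0, 0.0, 1.0]]
top 487.5001420063694 319.1918238313599 243.63830270155805 [[-0.026, -0.983, 0.183, 0.403], [-0.999, 0.033, 0.034, -0.014], [-0.039, -0.182, -0.983, 0.95], [0.0, 0.0, 0.0, 1.0]]
```

View pics/scene0.png

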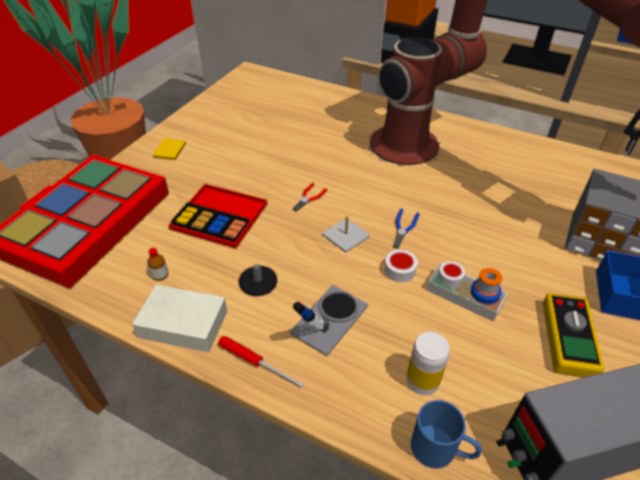

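View pics/top0.png

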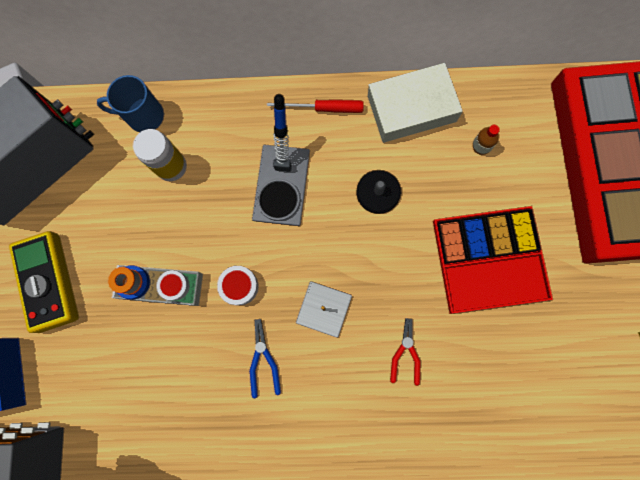

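Top view: the pile (box ~(155,287), reel (123,280), tape (130,283), tin (172,286)). Candidates for the tin: the one on the lid at (172,286), or the larger loose one at (238,285). I choose the one on the lid and will check its diameter. Stands: iron (279,200), tape (379,190), reel (325,309), tray bay (497,280).

```bash
cat > h.py <<'E'
import numpy as np,cv2
def ray(d,uv,z):
    uv=np.atleast_2d(np.asarray(uv,float));T=d["cam_to_world"]
    r=np.c_[(uv[:,0]-d["cx"])/d["fx"],(uv[:,1]-d["cy"])/d["fy"],np.ones(len(uv))]@T[:3,:3].T
    return (T[:3,3]+r*((z-T[2,3])/r[:,2])[:,None])[:,:2]
def proj(d,p):
    p=np.atleast_2d(p);T=np.linalg.inv(d["cam_to_world"]);c=p@T[:3,:3].T+T[:3,3]
    return np.c_[c[:,0]/c[:,2]*d["fx"]+d["cx"],c[:,1]/c[:,2]*d["fy"]+d["cy"]]
def mask(d,kind):
    h=cv2.cvtColor(d["frame"],cv2.COLOR_RGB2HSV);H,S,V=[h[...,i].astype(int) for i in range(3)]
    return {"red":((H<5)|(H>172))&(S>170)&(V>90),"orange":(H>=6)&(H<18)&(S>190)&(V>120),
     "blue":(H>100)&(H<125)&(S>130)&(V>40),"black":(V<60),"grey":(S<60)&(V>90),"white":(S<40)&(V>150)}[kind]
def cont(d,kind,near,r,close=0):
    """largest contour of a colour within a pixel window"""
    m=mask(d,kind).astype(np.uint8);w=np.zeros_like(m);cv2.circle(w,tuple(map(int,near)),int(r),1,-1);m&=w
    if close:m=cv2.morphologyEx(m,cv2.MORPH_CLOSE,np.ones((close,close)))
    c=cv2.findContours(m,cv2.RETR_EXTERNAL,cv2.CHAIN_APPROX_NONE)[0]
    return max(c,key=cv2.contourArea)[:,0].astype(float)
def circ(p):  # world circle in mm via ellipse fit
    (c,ax,a)=cv2.fitEllipse((p*1000).astype(np.float32));return np.round(c,1),np.round(ax,1)
def rect(p):
    r=cv2.minAreaRect((p*1000).astype(np.float32));return np.round(r[0],1),np.round(r[1],1),round(r[2],1)
def cloud(d):
    z=d["range_z"];v,u=np.indices(z.shape);T=d["cam_to_world"]
    P=np.stack([(u-d["cx"])/d["fx"]*z,(v-d["cy"])/d["fy"]*z,z],-1)@T[:3,:3].T+T[:3,3]
    P[z==0]=np.nan;return P
E
python3 - <<'E'
from h import *
t=dict(np.load("top0.npz"));s=dict(np.load("scene0.npz"))
P=cloud(t)
for n,(u,v) in dict(reeltop=(112,281),tin=(172,286),bigtin=(238,285),well=(279,200),plate=(340,300),bay=(497,290),table=(400,420),box=(150,300)).items(): print(n,np.round(P[v,u]*1000,1))
print("reel top",circ(ray(t,cont(t,"orange",(123,280),22),.095)),"sc",circ(ray(s,cont(s,"orange",(490,275),14),.095)))
print("tape    ",circ(ray(t,cont(t,"blue",(128,283),28),.055)))
print("tin disc",circ(ray(t,cont(t,"red",(172,286),22),.062)),"sc",circ(ray(s,cont(s,"red",(452,270),18),.062)))
print("bigdisc ",circ(ray(t,cont(t,"red",(238,285),22),.026)))
print("well t",circ(ray(t,cont(t,"black",(279,200),23),.010)),"sc",circ(ray(s,cont(s,"black",(338,306),24),.010)))
print("tapebase t",circ(ray(t,cont(t,"black",(379,190),30,5),.012)),"sc",circ(ray(s,cont(s,"black",(258,280),26,5),.012)))
print("plate t",rect(ray(t,cont(t,"grey",(325,309),34,7),.010)),"sc",rect(ray(s,cont(s,"grey",(346,235),28,7),.010)))
print("tray t",rect(ray(t,cont(t,"red",(493,262),75,7),.018)))
print("iron plate",rect(ray(t,cont(t,"grey",(280,195),38,5),.010)))
def band(lo,hi,u0,u1,v0,v1):
    q=P[v0:v1,u0:u1].reshape(-1,3);q=q[(q[:,2]>lo)&(q[:,2]<hi)];return len(q),rect(q[:,:2])
print("box>20",band(.022,.12,100,210,255,315)," tin>45",band(.056,.07,155,200,255,315),"big",band(.02,.07,210,265,255,315),"lid",band(.03,.04,100,210,255,315))
print("iron",band(.006,.014,245,315,140,230),"tray",band(.012,.03,425,560,200,320))
for d,n,w in((t,"t",(70,220,400,340)),(s,"s",(220,170,520,380))):
    x0,y0,x1,y1=w;c=d["frame"][y0:y1,x0:x1,::-1];k=2.4 if n=="t" else 2.6
    cv2.imwrite(f"pics/c_{n}.png",cv2.resize(c,None,fx=k,fy=k,interpolation=cv2.INTER_CUBIC))
E
```

```text
reeltop [505.9 388.2  96. ]
tin [497.4 291.3  61.2]
bigtin [498.5 174.1  33.5]
well [669.   97.1  10. ]
plate [466.6 -18.2   5.3]
bay [ 477.2 -319.     3.6]
table [ 243.3 -121.5    0.6]
box [474.8 341.3  36.1]
reel top (array([508.2, 372.8]), array([44.5, 45.4])) sc (array([511.6, 373. ]), array([44.3, 46.5]))
tape     (array([508.4, 373.5]), array([57. , 67.4]))
tin disc (array([499.7, 293.6]), array([37.6, 37.9])) sc (array([500.2, 292.8]), array([30.4, 33.7]))
bigdisc  (array([500.1, 179.5]), array([52.8, 52.8]))
well t (array([671.3,  99.5]), array([73.2, 73.6])) sc (array([666.7,  96.5]), array([65.4, 70.8]))
tapebase t (array([ 678.8, -101.4]), array([85.9, 87. ])) sc (array([690.4, -97.5]), array([79.5, 82.8]))
plate t (array([450.5,  13.8]), array([85.3, 84.8]), 69.6) sc (array([455.4,  14.6]), array([87.1, 87.4]), 68.6)
tray t (array([ 535.9, -308.8]), array([182.3, 193.2]), 6.2)
iron plate (array([691. ,  95.4]), array([ 95.1, 135.9]), 81.7)
box>20 (2935, (array([505. , 334.5]), array([162.3,  64.2]), 83.6))  tin>45 (704, (array([500. , 292.6]), array([54.4, 54.7]), 29.1)) big (1238, (array([499. , 176.1]), array([73.5, 72.6]), 90.0)) lid (1031, (array([504.9, 334.5]), array([162.3,  64.1]), 83.5))
iron (2925, (array([703.2,  92.9]), array([ 98.2, 162.3]), 81.8)) tray (3505, (array([ 537.2, -311.7]), array([184.3, 194.5]), 6.2))
```

View pics/c_t.png

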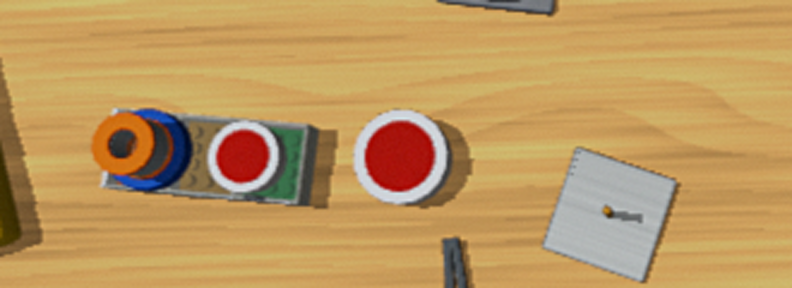

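The crop shows the lid tin (white rim, red disc), about 55 mm across in depth; the loose tin is clearly bigger (about 73 mm). So the pile's tin is the right one. Next I refine the fixed stands and work out the first move.

```bash
cat > mv.py <<'E'
import sys,numpy as np
from station import ctrl
from scipy.spatial.transform import Rotation as R
def plan(x,y,z,yaw):
    """shift in tool axes (cm) after turning tool y to yaw (deg, mod 180), all in mm"""
    o=ctrl.get_obs();M=R.from_rotvec(o["tool_rot"]).as_matrix()
    cur=np.degrees(np.arctan2(M[1,1],M[0,1]));dw=(yaw-cur+90)%180-90
    a=np.radians(cur+dw);ty=np.array([np.cos(a),np.sin(a)]);tx=np.array([-ty[1],ty[0]])
    tx=tx if np.cross(np.r_[ty,0],[0,0,-1.])@np.r_[tx,0]>0 else -tx
    d=np.array([x,y,z])/10-o["tool_pos"]*100
    print("t",round(o["t"],2),"tcp",np.round(o["tool_pos"]*1000,1),"yaw",round(cur,1),"open",round(o["opening"]*1000,1),"grip",round(o["grip_force"],1),"tilt",np.round(M[:2,2],3),"q6",round(o["q"][5],2))
    print("turn tool deg",round(-dw,1),"then shift cm x,y,z",np.round([d[:2]@tx,d[:2]@ty,-d[2]],2))
if __name__=="__main__":plan(*map(float,sys.argv[1:5]))
E
python3 - <<'E'
from h import *
t=dict(np.load("top0.npz"));s=dict(np.load("scene0.npz"))
for n,d in(("t",t),("s",s)):
    P=cloud(d).reshape(-1,3)
    def band(lo,hi,c,r):
        q=P[(P[:,2]>lo)&(P[:,2]<hi)&(np.hypot(P[:,0]-c[0],P[:,1]-c[1])<r)]
        if len(q)<5: return len(q)
        return len(q),rect(q[:,:2]),np.round(q[:,:2].mean(0)*1000,1),cv2.minEnclosingCircle((q[:,:2]*1000).astype(np.float32))
    print(n,"tapebase",band(.006,.02,(.685,-.1),.07));print(n,"post",band(.046,.06,(.685,-.1),.04))
    print(n,"plate",band(.005,.015,(.452,.014),.075));print(n,"rod",band(.05,.075,(.452,.014),.03))
    print(n,"bay",band(-.005,.0085,(.490,-.317),.04))
    print(n,"reel",band(.085,.105,(.509,.373),.04));print(n,"tape",band(.045,.06,(.509,.373),.05))
    print(n,"tin",band(.054,.07,(.5,.293),.04))
    print(n,"well",band(.014,.024,(.669,.098),.055))
E
python3 mv.py 509 373 130 -6.4
```

```text
t tapebase (1381, (array([ 681.2, -103.3]), array([87.8, 88.2]), 88.2), array([ 679.7, -102. ]), ((681.0958862304688, -102.29574584960938), 45.10867691040039))
t post (77, (array([ 681.6, -102.5]), array([18.9, 17.5]), 59.7), array([ 680.9, -102.2]), ((681.5307006835938, -102.65438842773438), 9.781795501708984))
t plate (1946, (array([450.9,  13.7]), array([85.6, 85.6]), 69.8), array([450.7,  13.5]), ((451.14959716796875, 13.746681213378906), 58.674739837646484))
t rod (11, (array([450.9,  13.1]), array([5.2, 5.1]), 44.9), array([450.5,  13.4]), ((450.6832580566406, 13.639110565185547), 3.068840742111206))
t bay (1381, (array([ 490., -317.]), array([79.6, 78.5]), 33.7), array([ 489.8, -317.1]), ((490.001708984375, -317.05352783203125), 39.93222427368164))
t reel (466, (array([508.6, 373. ]), array([47.7, 45.3]), 87.9), array([508.5, 372.4]), ((508.8899841308594, 372.9667053222656), 24.12710189819336))
t tape (385, (array([507.2, 365.4]), array([49.2, 62.8]), 76.2), array([505.6, 359.8]), ((508.9910888671875, 372.1896667480469), 31.79077911376953))
t tin (719, (array([500. , 292.6]), 
[... 1063 characters left out ...]
46.3, 47.4]), 63.1), array([512.7, 373.8]), ((510.9342346191406, 372.87554931640625), 25.13447380065918))
s tape (297, (array([517.4, 374.7]), array([53.2, 63. ]), 3.8), array([526.1, 375.2]), ((511.9102783203125, 374.6243591308594), 32.850467681884766))
s tin (421, (array([502.4, 293.1]), array([56.5, 53.4]), 19.8), array([504.7, 294.1]), ((502.2225341796875, 293.1824035644531), 29.42354393005371))
s well (263, (array([672.1,  99.7]), array([86. , 85.3]), 50.1), array([673.4, 100.1]), ((671.556396484375, 98.33106231689453), 44.42416763305664))
t 0.1 tcp [166.4 601.9 230.2] yaw 74.5 open 85.1 grip 0.0 tilt [-0.001 -0.002] q6 -0.12
turn tool deg 80.9 then shift cm x,y,z [-18.92  36.6   10.02]
```

>>> send_rows(
  rows=[
    [8.5, [0, 0, 0], 10.1],
    [8.5, [0, 0, 0], 10.1],
    [8.5, [0, 0, 0], 10.1],
    [8.5, [0, 0, 0], 10.1],
    [8.5, [0, 0, 0], 10.1],
    [8.5, [0, 0, 0], 10.1],
    [8.5, [0, 0, 0], 10.1],
    [8.5, [0, 0, 0], 10.2],
  ],
  newtons=30,
)

```text
t: 1.1
tool_pos: [0.1664, 0.602, 0.2306]
tool_rot: [2.347, 2.088, -0.002]
contact_force: [-0.3, -0.5, 0.4]
opening: 0.0846
grip_force: 0.0
```

>>> send_rows(
  rows=[
    [8.5, [-2.1, 4.05, 0.6], 0],
    [8.5, [-2.1, 4.05, 0.6], 0],
    [8.5, [-2.1, 4.05, 0.6], 0],
    [8.5, [-2.1, 4.05, 0.6], 0],
    [8.5, [-2.1, 4.05, 0.6], 0],
    [8.5, [-2.1, 4.05, 0.6], 0],
    [8.5, [-2.1, 4.05, 0.6], 0],
    [8.5, [-2.1, 4.05, 0.6], 0],
    [8.5, [-2.1, 4.05, 0.6], 0],
    [8.5, [0, 0, 0], 0],
  ],
)

```text
t: 2.35
tool_pos: [0.5094, 0.3719, 0.1759]
tool_rot: [-2.345, -2.09, 0.003]
contact_force: [-0.7, 0.4, 0.4]
opening: 0.0854
grip_force: 0.0
```

```bash
python3 mv.py 510 373 62 -6.4
```

```text
t 2.35 tcp [509.4 371.9 175.9] yaw -6.6 open 85.4 grip 0.0 tilt [-0.002 -0.001] q6 0.63
turn tool deg -0.2 then shift cm x,y,z [ 0.11  0.04 11.39]
```

>>> send_rows(
  rows=[
    [8.5, [0.1, 0, 3], 0],
    [8.5, [0, 0, 3], 0],
    [8.5, [0, 0, 3], 0],
    [8.5, [0, 0, 1.5], 0],
    [8.5, [0, 0, 0.9], 0],
    [4, [0, 0, 0], 0],
    [4, [0, 0, 0], 0],
    [4, [0, 0, 0], 0],
    [4, [0, 0, 0], 0],
    [4, [0, 0, 0], 0],
  ],
  newtons=30,
)

```text
t: 3.6
tool_pos: [0.5091, 0.3758, 0.0651]
tool_rot: [2.341, 2.094, 0.004]
contact_force: [0.2, 0.1, 5.3]
opening: 0.0477
grip_force: 31.5
```

>>> send_rows(
  rows=[
    [4, [0, 0, 0], 0],
    [4, [0, 0, -1], 0],
    [4, [0, 0, -2], 0],
    [4, [0, 0, -2], 0],
    [4, [0, 0, 0], 0],
  ],
)

```text
t: 4.22
tool_pos: [0.5098, 0.3762, 0.1169]
tool_rot: [2.34, 2.094, 0.009]
contact_force: [0.7, 0.7, -0.7]
opening: 0.0478
grip_force: 31.2
```

```bash
python3 mv.py 452 14.3 90 -6.4;python3 - <<'E'
from h import *
from station import ctrl
for n,(x,y,w,h) in(("scene",(380,200,180,140)),):
    d=ctrl.get_image(n);cv2.imwrite("pics/reelup.png",cv2.resize(d["frame"][y:y+h,x:x+w,::-1],None,fx=4,fy=4,interpolation=cv2.INTER_CUBIC))
E
```

```text
t 4.22 tcp [509.8 376.2 116.9] yaw -6.4 open 47.8 grip 31.2 tilt [0.005 0.003] q6 0.63
turn tool deg 0.0 then shift cm x,y,z [-36.61  -1.71   2.69]
```

View pics/reelup.png

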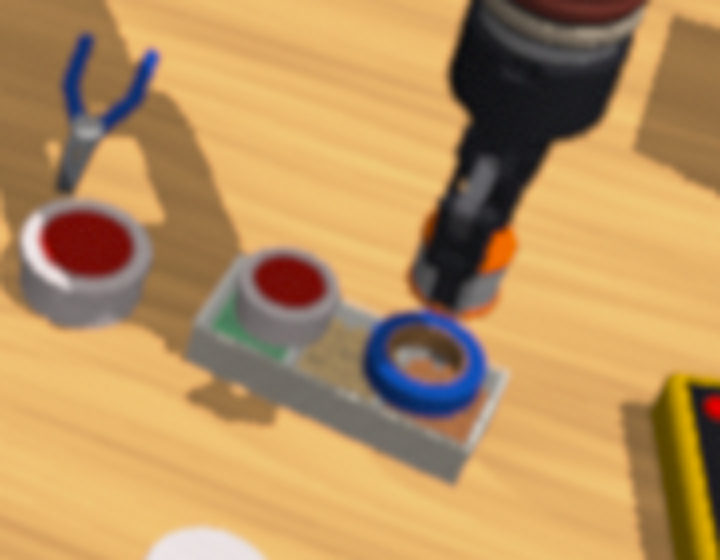

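>>> send_rows(
  rows=[
    [4, [-3, -0.2, 0], 0],
    [4, [-4.7, -0.2, 0], 0],
    [4, [-4.8, -0.2, 0], 0],
    [4, [-4.8, -0.2, 0], 0],
    [4, [-4.8, -0.2, 0.3], 0],
    [4, [-4.8, -0.2, 0.3], 0],
    [4, [-4.5, -0.2, 0.6], 0],
    [4, [-3.5, -0.2, 0.6], 0],
    [4, [-1.4, -0.1, 0.2], 0],
    [4, [0, 0, 0], 0],
  ],
)

```text
t: 5.52
tool_pos: [0.4505, 0.0161, 0.0929]
tool_rot: [-2.342, -2.092, 0.0]
contact_force: [0.3, 0.9, -1.0]
opening: 0.0479
grip_force: 31.2
```

```bash
python3 mv.py 452 17 21 -6.4;python3 - <<'E'
from h import *
from station import ctrl
d=ctrl.get_image("scene");P=cloud(d);m=mask(d,"orange")&(np.hypot(P[...,0]-.452,P[...,1]-.015)<.06)
q=P[m]*1000;print(len(q),q.min(0),q.max(0))
m2=(np.hypot(P[...,0]-.452,P[...,1]-.015)<.045)&(P[...,2]>.07)&(P[...,2]<.13)
x,y,w,h=270,150,150,115
cv2.imwrite("pics/hover.png",cv2.resize(d["frame"][y:y+h,x:x+w,::-1],None,fx=5,fy=5,interpolation=cv2.INTER_CUBIC))
E
```

```text
t 5.53 tcp [450.5  16.1  92.9] yaw -6.4 open 47.9 grip 31.2 tilt [-0.001  0.001] q6 -0.02
turn tool deg -0.0 then shift cm x,y,z [0.11 0.13 7.19]
86 [427.01273123  12.96487482  83.05956982] [482.04833581  39.35833871 165.5641357 ]
```

View pics/hover.png

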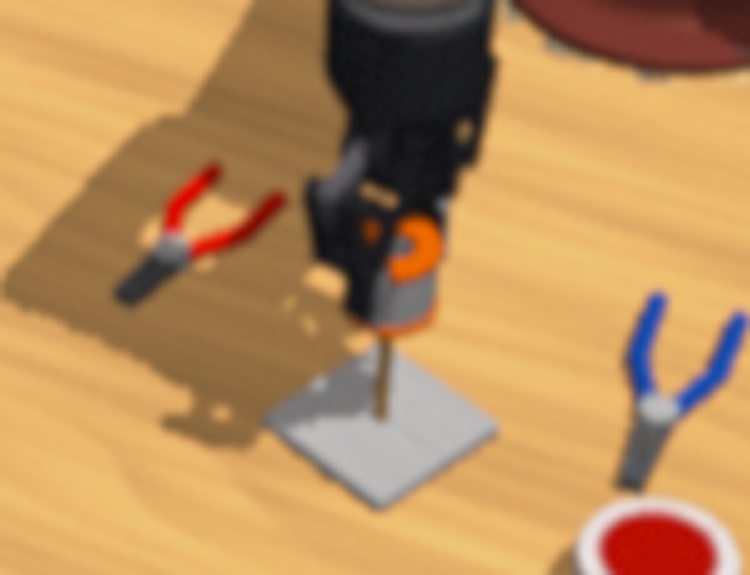

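The hover view shows the reel held upright, its bottom above the rod (rod at about (347,226) in the full image). I compare the flange edges with a prediction.

```bash
python3 - <<'E'
from h import *
s=dict(np.load("scene0.npz"));a=np.radians(np.arange(0,360,2))
for dy in(-6,-3,0,3):
    for z in(.083,.123):
        p=proj(s,np.c_[.4505+.024*np.cos(a),.0161+dy/1000+.024*np.sin(a),np.full(180,z)])
        print(dy,z,"right",p[p[:,0].argmax()].round(1),"low",p[p[:,1].argmax()].round(1))
print("rod",proj(s,[[.452,.0143,.0675]]).round(1))
E
```

```text
-6 0.083 right [355.9 211. ] low [346.5 217.2]
-6 0.123 right [356.8 198.2] low [347.2 204.4]
-3 0.083 right [357.  211.3] low [347.6 217.6]
-3 0.123 right [358.  198.6] low [348.3 204.8]
0 0.083 right [358.2 211.7] low [348.8 218. ]
0 0.123 right [359.1 199. ] low [349.5 205.2]
3 0.083 right [359.3 212.1] low [349.9 218.4]
3 0.123 right [360.3 199.3] low [350.7 205.6]
rod [[347.  216.2]]
```

>>> send_rows(
  rows=[
    [4, [0.1, 0.1, 1.5], 0],
    [4, [0, 0, 1.5], 0],
    [4, [0, 0, 1.5], 0],
    [4, [0, 0, 1.5], 0],
    [4, [0, 0, 0.8], 0],
    [4, [0, 0, 0.3], 0],
    [4, [0, 0, 0], 0],
  ],
)

```text
t: 6.45
tool_pos: [0.4522, 0.0171, 0.0224]
tool_rot: [2.341, 2.095, 0.0]
contact_force: [0.5, 0.5, -1.1]
opening: 0.048
grip_force: 31.3
```

>>> send_rows(
  rows=[
    [4, [0, 0, 0.15], 0],
    [4, [0, 0, 0.15], 0],
    [4, [0, 0, 0], 0],
  ],
)

```text
t: 6.82
tool_pos: [0.4525, 0.0171, 0.0201]
tool_rot: [2.341, 2.094, 0.001]
contact_force: [-1.5, 0.9, 3.1]
opening: 0.0478
grip_force: 31.6
```

```bash
python3 mv.py 452 17 18 -6.4; python3 - <<'E'
from station import ctrl
print(ctrl.get_obs()["contact_force"])
E
```

```text
t 6.83 tcp [452.5  17.1  20.1] yaw -6.4 open 47.8 grip 31.6 tilt [ 0.001 -0.   ] q6 -0.02
turn tool deg 0.0 then shift cm x,y,z [-0.01 -0.05  0.21]
[-1.47638442  0.93579478  3.13795561]
```

>>> send_rows(
  rows=[
    [5.5, [0, 0, 0], 0],
    [7, [0, 0, 0], 0],
    [8.5, [0, 0, 0], 0],
    [8.5, [0, 0, 0], 0],
    [8.5, [0, 0, -2], 0],
    [8.5, [0, 0, -4], 0],
    [8.5, [0, 0, -4], 0],
    [8.5, [0, 0, -2], 0],
    [8.5, [0, 0, 0], 0],
  ],
)

```text
t: 7.95
tool_pos: [0.4534, 0.017, 0.1413]
tool_rot: [2.339, 2.093, 0.005]
contact_force: [0.8, 0.5, -0.8]
opening: 0.0848
grip_force: 0.0
```

```bash
python3 mv.py 510.5 373.5 33 -6.4;python3 - <<'E'
from h import *
from station import ctrl
s=ctrl.get_image("scene");P=cloud(s)
q=P[(P[...,2]>.04)&(P[...,2]<.056)&(np.hypot(P[...,0]-.452,P[...,1]-.015)<.04)];print("reel",len(q),rect(q[:,:2]),np.nanmax(q[:,2]))
for n,d in(("s",s),("t",ctrl.get_image("top"))):
  P=cloud(d);m=mask(d,"blue")&(P[...,2]>.048)&(P[...,2]<.062)&(np.hypot(P[...,0]-.51,P[...,1]-.373)<.045)
  print("tape",n,m.sum(),circ(P[m][:,:2]),cv2.minEnclosingCircle((P[m][:,:2]*1000).astype(np.float32)))
E
```

```text
t 7.95 tcp [453.4  17.  141.3] yaw -6.4 open 84.8 grip 0.0 tilt [ 0.004 -0.001] q6 -0.02
turn tool deg 0.0 then shift cm x,y,z [36.06  1.7  10.83]
reel 208 (array([452.3,  15.2]), array([47.2, 44.3]), 25.2) 0.05594456479943166
tape s 265 (array([512.5, 373.5]), array([54.4, 56.8])) ((512.9342041015625, 373.6861572265625), 32.133644104003906)
tape t 490 (array([508.6, 373. ]), array([54.6, 56.2])) ((509.5611877441406, 372.7503662109375), 32.70613098144531)
```

>>> send_rows(
  rows=[
    [8.5, [3, 0.2, 0], 0],
    [8.5, [4.7, 0.2, 0], 0],
    [8.5, [4.8, 0.2, 0], 0],
    [8.5, [4.8, 0.2, 0], 0],
    [8.5, [4.8, 0.2, 0.5], 0],
    [8.5, [4.8, 0.2, 0.5], 0],
    [8.5, [4.5, 0.3, 0.5], 0],
    [8.5, [3.3, 0.2, 0.5], 0],
    [8.5, [1.3, 0, 0], 0],
    [8.5, [0, 0, 0], 0],
  ],
)

```text
t: 9.3
tool_pos: [0.5081, 0.3728, 0.1179]
tool_rot: [-2.34, -2.096, 0.004]
contact_force: [-0.2, -1.1, 1.0]
opening: 0.0849
grip_force: 0.0
```

```bash
python3 mv.py 511 373.3 33 -6.4
```

```text
t 9.3 tcp [508.1 372.8 117.9] yaw -6.3 open 84.9 grip 0.0 tilt [-0.002 -0.002] q6 0.63
turn tool deg 0.1 then shift cm x,y,z [0.08 0.28 8.49]
```

>>> send_rows(
  rows=[
    [8.5, [0.1, 0.3, 2.5], 0],
    [8.5, [0, 0, 2.5], 0],
    [8.5, [0, 0, 1.5], 0],
    [8.5, [0, 0, 1], 0],
    [8.5, [0, 0, 0.6], 0],
    [8.5, [0, 0, 0], 0],
  ],
)

```text
t: 10.05
tool_pos: [0.512, 0.3737, 0.0384]
tool_rot: [2.341, 2.095, 0.0]
contact_force: [-0.3, -0.5, -0.3]
opening: 0.0851
grip_force: 0.0
```

>>> send_rows(
  rows=[
    [7.2, [0, 0, 0], 0],
    [6.6, [0, 0, 0], 0],
    [6, [0, 0, 0], 0],
    [6, [0, 0, 0], 0],
    [6, [0, 0, 0], 0],
  ],
  newtons=25,
)

```text
t: 10.68
tool_pos: [0.5125, 0.3742, 0.0394]
tool_rot: [2.341, 2.095, 0.003]
contact_force: [-0.6, -0.3, 6.0]
opening: 0.0618
grip_force: 27.8
```

>>> send_rows(
  rows=[
    [6, [0, 0, -0.5], 0],
    [6, [0, 0, -1], 0],
    [6, [0, 0, -2], 0],
    [6, [0, 0, -2], 0],
    [6, [0, 0, -1.5], 0],
    [6, [0, 0, 0], 0],
  ],
)

```text
t: 11.42
tool_pos: [0.5132, 0.3745, 0.111]
tool_rot: [2.34, 2.094, 0.007]
contact_force: [-0.3, -0.1, 0.1]
opening: 0.062
grip_force: 27.5
```

```bash
python3 mv.py 683 -101.5 80 -6.4; python3 - <<'E'
from h import *
from station import ctrl
d=ctrl.get_image("scene");P=cloud(d);x,y,w,h=400,190,150,115
q=P[mask(d,"blue")&(np.hypot(P[...,0]-.511,P[...,1]-.373)<.05)]*1000;print(len(q),q.min(0),q.max(0))
cv2.imwrite("pics/tapeup.png",cv2.resize(d["frame"][y:y+h,x:x+w,::-1],None,fx=5,fy=5,interpolation=cv2.INTER_CUBIC))
E
```

```text
t 11.43 tcp [513.2 374.5 111. ] yaw -6.4 open 62.0 grip 27.5 tilt [0.004 0.002] q6 0.62
turn tool deg 0.0 then shift cm x,y,z [-45.41  22.18   3.1 ]
186 [489.0511547  345.44103221 113.29659174] [551.61003713 402.6716651  181.89227707]
```

View pics/tapeup.png

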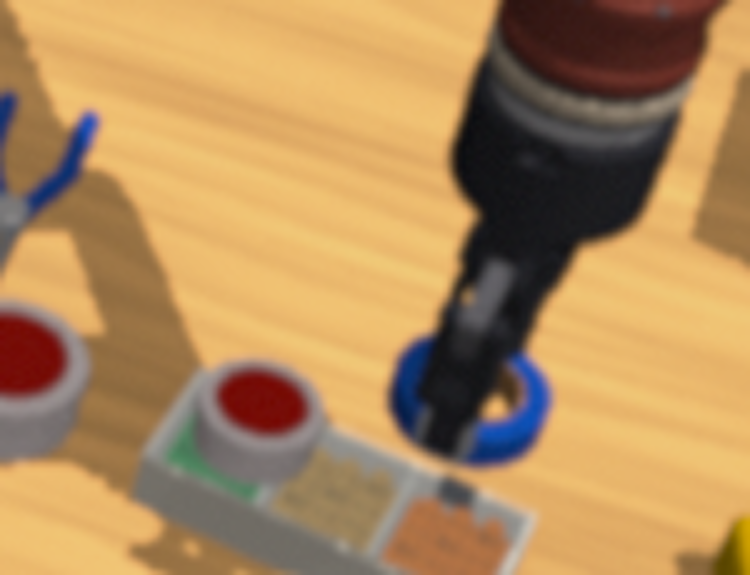

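Tape held level around its middle; box and tin (crop (260,415)) are undisturbed.

>>> send_rows(
  rows=[
    [6, [-2, 1, 0], 0],
    [6, [-4.1, 2, 0], 0],
    [6, [-4.5, 2.2, 0], 0],
    [6, [-4.5, 2.2, 0], 0],
    [6, [-4.5, 2.2, 0], 0],
    [6, [-4.5, 2.2, 0], 0],
    [6, [-4.5, 2.2, 0], 0],
    [6, [-4.5, 2.2, 0], 0],
    [6, [-4.5, 2.2, 0], 0],
    [6, [-4, 2, 0], 0],
  ],
)

```text
t: 12.72
tool_pos: [0.6678, -0.0653, 0.1069]
tool_rot: [-2.342, -2.092, 0.003]
contact_force: [-0.1, 0.5, -0.9]
opening: 0.0622
grip_force: 27.5
```

>>> send_rows(
  rows=[
    [6, [-2.5, 1.2, 1], 0],
    [6, [-1.3, 0.8, 1], 0],
    [6, [0, 0, 0], 0],
  ],
)

```text
t: 13.1
tool_pos: [0.6829, -0.1022, 0.0857]
tool_rot: [-2.339, -2.092, 0.003]
contact_force: [-0.0, 0.2, -0.6]
opening: 0.0624
grip_force: 27.5
```

```bash
python3 mv.py 683 -101.5 16 -6.4; python3 - <<'E'
from h import *
from station import ctrl
d=ctrl.get_image("scene");x,y,w,h=190,215,150,115
cv2.imwrite("pics/tapehov.png",cv2.resize(d["frame"][y:y+h,x:x+w,::-1],None,fx=5,fy=5,interpolation=cv2.INTER_CUBIC))
E
```

```text
t 13.1 tcp [ 682.9 -102.2   85.7] yaw -6.4 open 62.4 grip 27.5 tilt [-0.004  0.001] q6 -0.14
turn tool deg 0.0 then shift cm x,y,z [0.07 0.01 6.97]
```

View pics/tapehov.png

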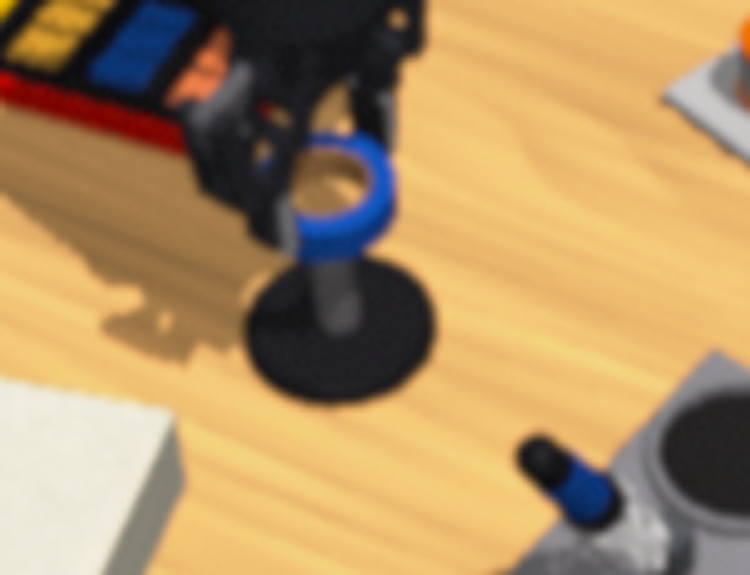

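The ring hangs level over the post (about (337,300) in the crop). Lowering.

>>> send_rows(
  rows=[
    [6, [0.05, 0, 1.2], 0],
    [6, [0, 0, 1.5], 0],
    [6, [0, 0, 1.5], 0],
    [6, [0, 0, 1.3], 0],
    [6, [0, 0, 0.9], 0],
    [6, [0, 0, 0.4], 0],
    [6, [0, 0, 0.2], 0],
    [6, [0, 0, 0], 0],
  ],
)

```text
t: 14.15
tool_pos: [0.6846, -0.1019, 0.0187]
tool_rot: [2.341, 2.094, 0.001]
contact_force: [0.1, -0.2, -0.4]
opening: 0.0626
grip_force: 27.5
```

>>> send_rows(
  rows=[
    [6, [0, 0, 0.2], 0],
    [6, [0, 0, 0.1], 0],
    [6, [0, 0, 0.1], 0],
    [6, [0, 0, 0], 0],
  ],
)

```text
t: 14.65
tool_pos: [0.6845, -0.1019, 0.0154]
tool_rot: [2.341, 2.095, 0.0]
contact_force: [-2.6, 0.1, 4.8]
opening: 0.0619
grip_force: 28.0
```

>>> send_rows(
  rows=[
    [6.8, [0, 0, 0], 0],
    [7.5, [0, 0, 0], 0],
    [8.5, [0, 0, 0], 0],
    [8.5, [0, 0, 0], 0],
    [8.5, [0, 0, -2], 0],
    [8.5, [0, 0, -4], 0],
    [8.5, [0, 0, -4], 0],
    [8.5, [0, 0, -3], 0],
    [8.5, [0, 0, 0], 0],
  ],
)

```text
t: 15.78
tool_pos: [0.6869, -0.1024, 0.1502]
tool_rot: [2.335, 2.09, 0.008]
contact_force: [-0.6, 1.2, 0.2]
opening: 0.0848
grip_force: 0.0
```

```bash
python3 mv.py 502 293 48 82.8; python3 - <<'E'
from h import *
from station import ctrl
for n in("scene","top"):
  d=ctrl.get_image(n);P=cloud(d)
  m=mask(d,"blue")&(P[...,2]>.024)&(P[...,2]<.04)&(np.hypot(P[...,0]-.684,P[...,1]+.102)<.05)
  if m.sum()>20: print(n,"tape",m.sum(),circ(P[m][:,:2]),cv2.minEnclosingCircle((P[m][:,:2]*1000).astype(np.float32)),np.percentile(P[m][:,2],[5,50,95]))
  m=(P[...,2]>.054)&(P[...,2]<.07)&(np.hypot(P[...,0]-.501,P[...,1]-.293)<.04)
  if m.sum()>20: print(n,"tin",rect(P[m][:,:2]))
E
```

```text
t 15.78 tcp [ 686.9 -102.4  150.2] yaw -6.4 open 84.8 grip 0.0 tilt [ 0.009 -0.002] q6 -0.14
turn tool deg -89.2 then shift cm x,y,z [23.3  36.91 10.22]
scene tape 234 (array([ 686.3, -100.8]), array([55.4, 57.2])) ((685.1978149414062, -101.46501922607422), 33.562381744384766) [0.025785   0.03001548 0.03326184]
scene tin (array([502.9, 293.8]), array([55.5, 55. ]), 4.9)
top tin (array([499.8, 292.1]), array([54.9, 54.8]), 30.4)
```

>>> send_rows(
  rows=[
    [8.5, [0, 0, 0], -9.9],
    [8.5, [0, 0, 0], -9.9],
    [8.5, [0, 0, 0], -9.9],
    [8.5, [0, 0, 0], -9.9],
    [8.5, [0, 0, 0], -9.9],
    [8.5, [0, 0, 0], -9.9],
    [8.5, [0, 0, 0], -9.9],
    [8.5, [0, 0, 0], -9.9],
    [8.5, [0, 0, 0], -10],
    [8.5, [0, 0, 0], 0],
  ],
)

```text
t: 17.12
tool_pos: [0.6831, -0.1015, 0.142]
tool_rot: [-0.199, -3.132, -0.001]
contact_force: [-0.2, -0.1, -0.3]
opening: 0.0847
grip_force: 0.0
```

>>> send_rows(
  rows=[
    [8.5, [1.5, 2.5, 0], 0],
    [8.5, [2.5, 4, 0], 0],
    [8.5, [2.6, 4, 0], 0],
    [8.5, [2.6, 4.1, 0], 0],
    [8.5, [2.6, 4.1, 0], 0],
    [8.5, [2.6, 4.1, 0], 0],
    [8.5, [2.6, 4.1, 0], 0],
    [8.5, [2.6, 4, 0], 0],
    [8.5, [2.5, 4, 0.5], 0],
    [8.5, [1.2, 2, 0.5], 0],
  ],
)

```text
t: 18.38
tool_pos: [0.4973, 0.295, 0.1332]
tool_rot: [-0.198, -3.134, 0.001]
contact_force: [-0.1, -0.8, -1.1]
opening: 0.0853
grip_force: 0.0
```

>>> send_rows(
  rows=[
    [8.5, [0, 0, 1], 0],
    [8.5, [0, 0, 0], 0],
  ],
)

```text
t: 18.62
tool_pos: [0.4982, 0.2924, 0.1224]
tool_rot: [-0.198, -3.132, 0.003]
contact_force: [-0.0, -0.7, -0.6]
opening: 0.085
grip_force: 0.0
```

```bash
python3 mv.py 501.5 293 48 82.8
```

```text
t 18.62 tcp [498.2 292.4 122.4] yaw 82.8 open 85.0 grip 0.0 tilt [-0.003 -0.002] q6 -1.04
turn tool deg -0.0 then shift cm x,y,z [-0.32  0.1   7.44]
```

>>> send_rows(
  rows=[
    [8.5, [-0.3, 0.1, 2], 0],
    [8.5, [0, 0, 2.5], 0],
    [8.5, [0, 0, 1.5], 0],
    [8.5, [0, 0, 1], 0],
    [8.5, [0, 0, 0.6], 0],
    [8.5, [0, 0, 0], 0],
  ],
)

```text
t: 19.38
tool_pos: [0.5023, 0.2939, 0.0482]
tool_rot: [-0.196, -3.135, 0.0]
contact_force: [-0.2, -0.2, -0.7]
opening: 0.085
grip_force: 0.0
```

>>> send_rows(
  rows=[
    [7.2, [0, 0, 0], 0],
    [6, [0, 0, 0], 0],
    [5, [0, 0, 0], 0],
    [5, [0, 0, 0], 0],
    [5, [0, 0, 0], 0],
    [5, [0, 0, 0], 0],
  ],
  newtons=25,
)

```text
t: 20.12
tool_pos: [0.5028, 0.2943, 0.0495]
tool_rot: [0.196, 3.134, 0.001]
contact_force: [-1.8, -0.4, 6.0]
opening: 0.0543
grip_force: 26.7
```

>>> send_rows(
  rows=[
    [5, [0, 0, -0.5], 0],
    [5, [0, 0, -1], 0],
    [5, [0, 0, -2], 0],
    [5, [0, 0, -2], 0],
    [5, [0, 0, -0.5], 0],
    [5, [0, 0, 0], 0],
  ],
)

```text
t: 20.88
tool_pos: [0.5026, 0.2942, 0.1092]
tool_rot: [0.196, 3.134, 0.001]
contact_force: [0.3, -0.2, -0.2]
opening: 0.0546
grip_force: 26.7
```

```bash
python3 mv.py 670.5 98 60 81.8; python3 - <<'E'
from h import *
from station import ctrl
d=ctrl.get_image("scene");x,y,w,h=380,170,150,115
cv2.imwrite("pics/tinup.png",cv2.resize(d["frame"][y:y+h,x:x+w,::-1],None,fx=5,fy=5,interpolation=cv2.INTER_CUBIC))
E
```

```text
t 20.88 tcp [502.6 294.2 109.2] yaw 82.8 open 54.6 grip 26.7 tilt [0.001 0.001] q6 -1.04
turn tool deg 1.0 then shift cm x,y,z [-19.42 -17.02   4.92]
```

View pics/tinup.png

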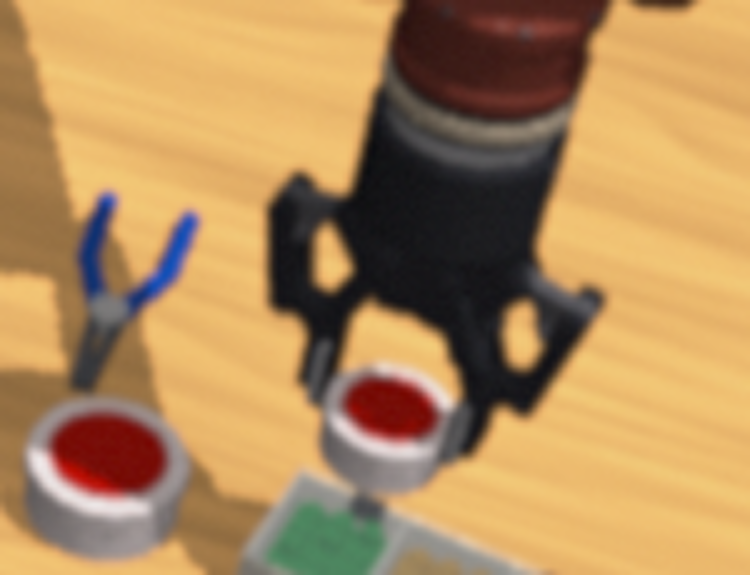

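Tin held level by its lid (crop (390,425)). Carrying it to the well.

>>> send_rows(
  rows=[
    [5, [0, 0, 0], 1],
    [5, [-2, -1.8, 0], 0],
    [5, [-3.3, -2.9, 0], 0],
    [5, [-3.4, -3, 0.4], 0],
    [5, [-3.4, -3, 0.8], 0],
    [5, [-3.4, -3, 1], 0],
    [5, [-2.6, -2.2, 1], 0],
    [5, [-1.3, -1.1, 0.8], 0],
    [5, [0, 0, 0], 0],
  ],
)

```text
t: 22.05
tool_pos: [0.6694, 0.0978, 0.0667]
tool_rot: [-0.225, -3.131, 0.0]
contact_force: [-0.4, -0.7, -0.7]
opening: 0.0546
grip_force: 26.7
```

```bash
python3 mv.py 670.5 98 25 81.8; python3 - <<'E'
from h import *
from station import ctrl
d=ctrl.get_image("scene");x,y,w,h=265,235,150,115
cv2.imwrite("pics/tinhov.png",cv2.resize(d["frame"][y:y+h,x:x+w,::-1],None,fx=5,fy=5,interpolation=cv2.INTER_CUBIC))
E
```

```text
t 22.05 tcp [669.4  97.8  66.7] yaw 81.8 open 54.6 grip 26.7 tilt [-0.003  0.   ] q6 -1.39
turn tool deg -0.0 then shift cm x,y,z [-0.11  0.04  4.17]
```

View pics/tinhov.png

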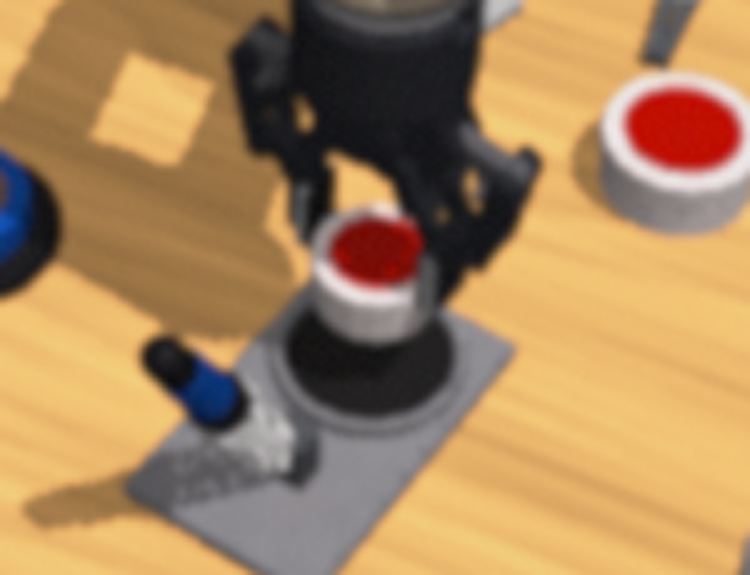

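Tin is over the well (well centre at about (370,355) in the crop). Lowering.

>>> send_rows(
  rows=[
    [5, [0, 0, 1.2], 0],
    [5, [0, 0, 1.2], 0],
    [5, [0, 0, 1], 0],
    [5, [0, 0, 0.5], 0],
    [5, [0, 0, 0.3], 0],
    [5, [0, 0, 0.1], 0],
    [5, [0, 0, 0], 0],
  ],
)

```text
t: 22.98
tool_pos: [0.6703, 0.0981, 0.0256]
tool_rot: [0.224, 3.133, 0.0]
contact_force: [-0.4, 0.0, -0.8]
opening: 0.0541
grip_force: 26.7
```

>>> send_rows(
  rows=[
    [5, [0, 0, 0.1], 0],
    [5, [0, 0, 0.1], 0],
    [5, [0, 0, 0.1], 0],
    [5, [0, 0, 0], 0],
  ],
)

```text
t: 23.48
tool_pos: [0.6704, 0.0982, 0.0235]
tool_rot: [0.223, 3.133, -0.0]
contact_force: [-2.3, -0.7, 4.5]
opening: 0.0545
grip_force: 27.2
```

>>> send_rows(
  rows=[
    [6, [0, 0, 0], 0],
    [7, [0, 0, 0], 0],
    [7.5, [0, 0, 0], 0],
    [7.5, [0, 0, 0], 0],
    [7.5, [0, 0, -2], 0],
    [8.5, [0, 0, -4], 0],
    [8.5, [0, 0, -4], 0],
    [8.5, [0, 0, -1.5], 0],
    [8.5, [0, 0, 0], 0],
  ],
)

```text
t: 24.6
tool_pos: [0.671, 0.0982, 0.1392]
tool_rot: [0.223, 3.13, 0.001]
contact_force: [-0.8, -0.3, 0.3]
opening: 0.085
grip_force: 0.0
```

```bash
python3 - <<'E'
from h import *
from station import ctrl
for n in("scene","top"):
  d=ctrl.get_image(n);P=cloud(d)
  m=(P[...,2]>.03)&(P[...,2]<.042)&(np.hypot(P[...,0]-.67,P[...,1]-.098)<.036)
  if m.sum()>20: print(n,"tin",m.sum(),rect(P[m][:,:2]),np.percentile(P[m][:,2],[5,50,95]))
  m=(P[...,2]>.029)&(P[...,2]<.044)&(np.hypot(P[...,0]-.506,P[...,1]-.335)<.1)
  print(n,"box",m.sum(),rect(P[m][:,:2]))
E
python3 mv.py 506 335 110 -6.4
```

```text
scene tin 435 (array([670.4, 100. ]), array([56.3, 54.2]), 25.4) [0.03227639 0.0355949  0.03862807]
scene box 1734 (array([506.2, 334.8]), array([160.2,  68.2]), 83.4)
top box 2023 (array([507.2, 354.4]), array([119.9,  64.2]), 83.5)
t 24.7 tcp [669.1  98.1 135.6] yaw 81.8 open 84.8 grip 0.0 tilt [-0.003 -0.   ] q6 -1.39
turn tool deg 88.2 then shift cm x,y,z [ 21.72 -18.85   2.56]
```

>>> send_rows(
  rows=[
    [8.5, [3, 0, 0], 0],
    [8.5, [0, 0, 0], 9.8],
    [8.5, [0, 0, 0], 9.8],
    [8.5, [0, 0, 0], 9.8],
    [8.5, [0, 0, 0], 9.8],
    [8.5, [0, 0, 0], 9.8],
    [8.5, [0, 0, 0], 9.8],
    [8.5, [0, 0, 0], 9.8],
    [8.5, [0, 0, 0], 9.8],
    [8.5, [0, 0, 0], 9.8],
  ],
)

```text
t: 25.95
tool_pos: [0.6388, 0.1024, 0.1343]
tool_rot: [-2.345, -2.086, 0.006]
contact_force: [0.2, -0.5, -0.1]
opening: 0.0849
grip_force: 0.0
```

>>> send_rows(
  rows=[
    [8.5, [1.2, -0.9, 0], 0],
    [8.5, [3, -2.2, 0], 0],
    [8.5, [3.6, -2.6, 0], 0],
    [8.5, [3.7, -2.7, 0], 0],
    [8.5, [3.7, -2.7, 0], 0],
    [8.5, [3.3, -2.5, 0], 0],
    [8.5, [2.2, -1.7, 1], 0],
    [8.5, [0.8, -0.6, 1], 0],
    [8.5, [0, 0, 0], 0],
  ],
)

```text
t: 27.08
tool_pos: [0.5046, 0.3334, 0.1151]
tool_rot: [-2.338, -2.097, 0.006]
contact_force: [-0.4, 0.1, 0.1]
opening: 0.085
grip_force: 0.0
```

```bash
python3 mv.py 506 335 18 -6.5
```

```text
t 27.07 tcp [504.6 333.4 115.1] yaw -6.2 open 85.0 grip 0.0 tilt [-0.003 -0.002] q6 0.57
turn tool deg 0.3 then shift cm x,y,z [0.17 0.12 9.71]
```

>>> send_rows(
  rows=[
    [8.5, [0.15, 0.1, 2.5], 0.3],
    [8.5, [0, 0, 2.5], 0],
    [8.5, [0, 0, 2.3], 0],
    [8.5, [0, 0, 1.4], 0],
    [8.5, [0, 0, 0.8], 0],
    [8.5, [0, 0, 0], 0],
  ],
)

```text
t: 27.82
tool_pos: [0.5075, 0.3348, 0.0221]
tool_rot: [-2.347, -2.088, 0.001]
contact_force: [-0.5, 0.0, -0.3]
opening: 0.0852
grip_force: 0.0
```

>>> send_rows(
  rows=[
    [7.2, [0, 0, 0], 0],
    [6.6, [0, 0, 0], 0],
    [6, [0, 0, 0], 0],
    [6, [0, 0, 0], 0],
    [6, [0, 0, 0], 0],
    [6, [0, 0, 0], 0],
  ],
  newtons=50,
)

```text
t: 28.58
tool_pos: [0.5082, 0.3356, 0.0237]
tool_rot: [2.346, 2.089, 0.003]
contact_force: [-1.1, -0.3, 5.6]
opening: 0.0622
grip_force: 55.7
```

>>> send_rows(
  rows=[
    [6, [0, 0, -0.3], 0],
    [6, [0, 0, -0.6], 0],
    [6, [0, 0, -1], 0],
    [6, [0, 0, -1.2], 0],
    [6, [0, 0, -1], 0],
    [6, [0, 0, -0.5], 0],
    [6, [0, 0, 0], 0],
  ],
)

```text
t: 29.45
tool_pos: [0.5077, 0.3353, 0.069]
tool_rot: [2.346, 2.088, 0.002]
contact_force: [-0.3, 0.2, -2.5]
opening: 0.0622
grip_force: 55.1
```

```bash
python3 mv.py 486 -317 30 6.2; python3 - <<'E'
from h import *
from station import ctrl
print(ctrl.get_obs()["wrist_torque"])
d=ctrl.get_image("scene");x,y,w,h=390,180,150,115
cv2.imwrite("pics/boxup.png",cv2.resize(d["frame"][y:y+h,x:x+w,::-1],None,fx=5,fy=5,interpolation=cv2.INTER_CUBIC))
E
```

```text
t 29.45 tcp [507.7 335.3  69. ] yaw -6.7 open 62.2 grip 55.1 tilt [0.001 0.001] q6 0.58
turn tool deg -12.9 then shift cm x,y,z [-64.61  -9.2    3.9 ]
[-0.01296657 -0.03143058 -0.03414241]
```

View pics/boxup.png

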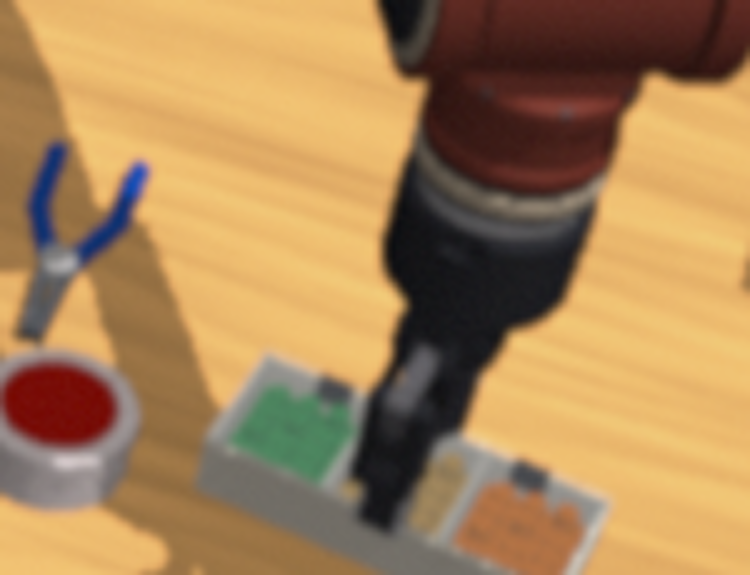

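>>> send_rows(
  rows=[
    [6, [0, 0, -0.6], -1],
    [6, [0, 0, -1.2], -2],
    [6, [0, 0, -1.6], -2.5],
    [6, [0, 0, -1.6], -2.5],
    [6, [0, 0, -1.6], -2.4],
    [6, [0, 0, -0.9], -1.5],
    [6, [0, 0, -0.5], -1],
    [6, [-0.8, -0.1, 0], 0],
    [6, [-1.8, -0.25, 0], 0],
    [6, [-2.8, -0.4, 0], 0],
  ],
)

```text
t: 30.75
tool_pos: [0.5052, 0.2792, 0.1474]
tool_rot: [-2.096, -2.339, 0.003]
contact_force: [-0.3, -1.0, -3.0]
opening: 0.062
grip_force: 55.2
```

>>> send_rows(
  rows=[
    [6, [-3.6, -0.5, 0], 0],
    [6, [-4.3, -0.6, 0], 0],
    [6, [-4.5, -0.65, 0], 0],
    [6, [-4.5, -0.65, 0], 0],
    [6, [-4.5, -0.65, 0], 0],
    [6, [-4.5, -0.65, 0], 0],
    [6, [-4.5, -0.65, 0], 0],
    [6, [-4.5, -0.65, 0], 0],
    [6, [-4.5, -0.65, 0], 0],
    [6, [-4.5, -0.65, 0], 0],
  ],
)

```text
t: 32.0
tool_pos: [0.4893, -0.1647, 0.1476]
tool_rot: [-2.098, -2.337, 0.001]
contact_force: [0.7, -0.2, -2.8]
opening: 0.0621
grip_force: 55.2
```

>>> send_rows(
  rows=[
    [6, [-4.5, -0.6, 0], 0],
    [6, [-3.8, -0.5, 0], 0],
    [6, [-3, -0.4, 0], 0],
    [6, [-2, -0.3, 0], 0],
    [6, [-1, -0.1, 0], 0],
    [6, [-0.4, 0, 0], 0],
    [6, [0, 0, 0], 0],
  ],
)

```text
t: 32.88
tool_pos: [0.488, -0.3103, 0.1482]
tool_rot: [-2.096, -2.339, -0.0]
contact_force: [-0.4, 0.7, -2.9]
opening: 0.0622
grip_force: 55.2
```

```bash
python3 mv.py 487 -317 60 6.2
```

```text
t 32.88 tcp [ 488.  -310.3  148.2] yaw 6.3 open 62.2 grip 55.2 tilt [-0.  0.] q6 -0.8
turn tool deg 0.1 then shift cm x,y,z [-0.66 -0.17  8.82]
```

>>> send_rows(
  rows=[
    [6, [-0.6, -0.1, 0.8], 0],
    [6, [0, 0, 1.5], 0],
    [6, [0, 0, 2], 0],
    [6, [0, 0, 2], 0],
    [6, [0, 0, 1.5], 0],
    [6, [0, 0, 0.6], 0],
    [6, [0, 0, 0], 0],
  ],
)

```text
t: 33.75
tool_pos: [0.4875, -0.3168, 0.0638]
tool_rot: [-2.097, -2.339, 0.0]
contact_force: [-0.4, -0.7, -2.9]
opening: 0.0623
grip_force: 55.2
```

```bash
python3 mv.py 487 -317 29 6.2; python3 - <<'E'
from h import *
from station import ctrl
d=ctrl.get_image("scene");x,y,w,h=150,140,150,115
cv2.imwrite("pics/boxhov.png",cv2.resize(d["frame"][y:y+h,x:x+w,::-1],None,fx=5,fy=5,interpolation=cv2.INTER_CUBIC))
E
```

```text
t 33.75 tcp [ 487.5 -316.8   63.8] yaw 6.2 open 62.3 grip 55.2 tilt [-0.001  0.   ] q6 -0.81
turn tool deg 0.0 then shift cm x,y,z [-0.01 -0.05  3.48]
```

View pics/boxhov.png

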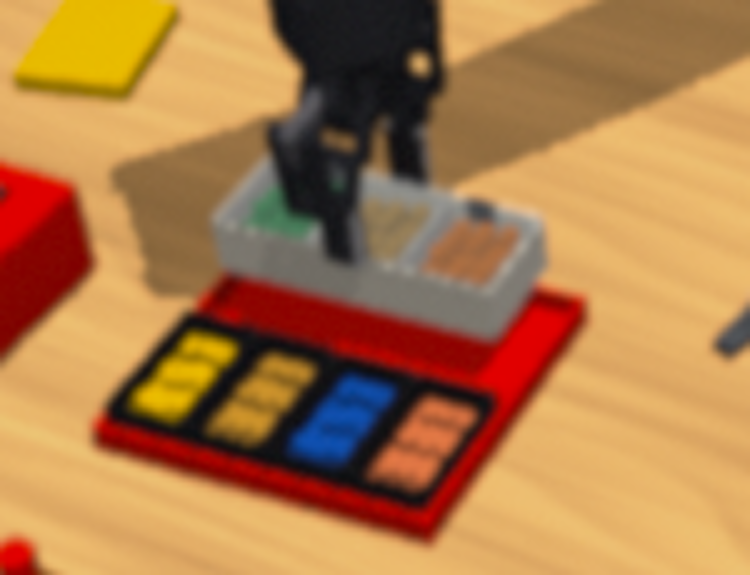

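The box hangs level over the empty bay, parallel to it. Lowering gently.

>>> send_rows(
  rows=[
    [6, [0, 0, 0.7], 0],
    [6, [0, 0, 0.8], 0],
    [6, [0, 0, 0.8], 0],
    [6, [0, 0, 0.5], 0],
    [6, [0, 0, 0.2], 0],
    [6, [0, 0, 0.1], 0],
    [6, [0, 0, 0.1], 0],
    [6, [0, 0, 0], 0],
  ],
)

```text
t: 34.8
tool_pos: [0.4877, -0.317, 0.0325]
tool_rot: [2.097, 2.339, 0.0]
contact_force: [0.0, -0.5, -2.7]
opening: 0.0624
grip_force: 55.2
```

>>> send_rows(
  rows=[
    [6, [0, 0, 0.1], 0],
    [6, [0, 0, 0.1], 0],
    [6, [0, 0, 0.1], 0],
    [6, [0, 0, 0.05], 0],
    [6, [0, 0, 0.05], 0],
    [6, [0, 0, 0], 0],
  ],
)

```text
t: 35.55
tool_pos: [0.4876, -0.3169, 0.0283]
tool_rot: [-2.097, -2.339, -0.0]
contact_force: [-0.7, -0.1, -2.1]
opening: 0.0618
grip_force: 55.2
```

>>> send_rows(
  rows=[
    [6, [0, 0, 0.05], 0],
    [6, [0, 0, 0.05], 0],
    [6, [0, 0, 0], 0],
  ],
)

```text
t: 35.92
tool_pos: [0.4877, -0.317, 0.0277]
tool_rot: [2.097, 2.339, -0.0]
contact_force: [-1.7, 0.8, -0.2]
opening: 0.0623
grip_force: 55.6
```

Touching down (the load is coming off). A touch more, then open and rise.

>>> send_rows(
  rows=[
    [6, [0, 0, 0.05], 0],
    [6, [0, 0, 0.05], 0],
    [6, [0, 0, 0], 0],
  ],
)

```text
t: 36.3
tool_pos: [0.4879, -0.3171, 0.0277]
tool_rot: [2.097, 2.339, -0.0]
contact_force: [-3.4, 3.4, 7.5]
opening: 0.0621
grip_force: 56.3
```

>>> send_rows(
  rows=[
    [6.6, [0, 0, 0], 0],
    [7, [0, 0, 0], 0],
    [7.2, [0, 0, 0], 0],
    [7.2, [0, 0, -0.5], 0],
    [7.2, [0, 0, -2], 0],
    [7.2, [0, 0, -4], 0],
    [8.5, [0, 0, -5], 0],
    [8.5, [0, 0, -5], 0],
    [8.5, [0, 0, -3], 0],
    [8.5, [0, 0, 0], 0],
  ],
)

```text
t: 37.55
tool_pos: [0.4893, -0.3183, 0.2269]
tool_rot: [2.091, 2.332, 0.0]
contact_force: [0.2, 0.0, 0.1]
opening: 0.0848
grip_force: 0.0
```

```bash
python3 - <<'E'
from h import *
from station import ctrl
d=ctrl.get_image("scene");P=cloud(d);cv2.imwrite("pics/end.png",cv2.resize(d["frame"][130:370,120:440,::-1],None,fx=2.4,fy=2.4,interpolation=cv2.INTER_CUBIC))
for n,c,r,lo,hi in(("box",(.49,-.317),.095,.034,.05),("tin",(.67,.098),.036,.03,.042),("tape",(.684,-.101),.036,.025,.036),("reel",(.452,.015),.03,.042,.056)):
  q=P[(P[...,2]>lo)&(P[...,2]<hi)&(np.hypot(P[...,0]-c[0],P[...,1]-c[1])<r)];print(n,len(q),rect(q[:,:2]),np.percentile(q[:,2],[5,50,95]).round(4))
E
```

```text
box 1028 (array([ 490.3, -317.4]), array([ 71.5, 163.6]), 5.5) [0.0362 0.0393 0.0426]
tin 441 (array([669.5,  99.8]), array([54.7, 55.4]), 79.9) [0.0319 0.0355 0.0384]
tape 353 (array([ 685.8, -101.4]), array([63. , 63.1]), 5.8) [0.0264 0.03   0.0332]
reel 194 (array([453.4,  15.8]), array([49.1, 44.4]), 25.2) [0.0436 0.0488 0.0525]
```

View pics/end.png

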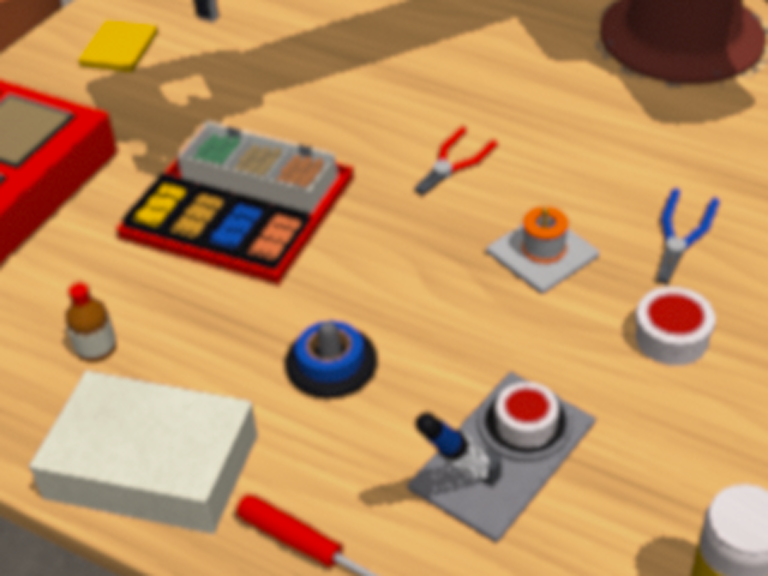

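The final view shows all four home and flat: box in the bay (260,170), reel on its rod (545,235), tape on its post (330,350), tin in the well (527,412). The top heights of 39, 49, 30 and 36 mm match being seated.

```bash
python3 -c "
from station import ctrl
print(ctrl.finish_job())"
```

```text
the job is handed in; nothing more can be done
None
```

The job is handed in: the reel, tape, tin and parts box were each moved to their own homes in that order and lie flat there, finished at about 38 s of the 128 s allowed; I have not seen the verdict.

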